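Clear the damp box and hold its lid at the balance point

TASK

Take the two tiles off the lid of the damp box and stack them squarely, edges flush, on the tile lying on the bench. Then take the lid by its handle bar and swing it up to its balance point, about 65 degrees open, without letting it go over the back, and finish while still holding it motionless there so that its stay can be fitted. Leave everything else where it is.

Things in the scene. Friction and masses are not known exactly. Their poses are not given: they have to be found in the camera images.
- tile_base_center (a point): The tile that lies by itself on the bench to the robot's right and starts the pile: buff fired clay tile, 100 mm (its x) x 60 mm (its y) x 14 mm (its z), about 170 g. The point is its centre, 7 mm above its underside; z up.
- tile_left_center (a point): The tile on the left half (+y of the box) of the shut lid: an identical buff fired clay tile, 100 mm (its x) x 60 mm (its y) x 14 mm (its z), about 170 g. The point is its centre, 7 mm above its underside; z up.
- tile_right_center (a point): The tile on the right half (-y of the box) of the shut lid: an identical buff fired clay tile, 100 mm (its x) x 60 mm (its y) x 14 mm (its z), about 170 g. The point is its centre, 7 mm above its underside; z up.
- box: Damp box: open plywood box fixed to the bench, 170 mm (its x, depth) x 280 mm (its y, width) x 85 mm high, with a 12 mm thick plywood lid on top (shut lid's upper face 97 mm above the bench). Origin at the centre of the underside; x points from the handle side to the hinge side, z up.
- box_hinge (a point): Middle of the lid's hinge axis, on the box's far upper rim: 85 mm along +x and 85 mm up from the box's origin. The axis runs along the box's y.
- lid_bar (a point): Middle of the lid's handle bar: a round steel bar 12 mm in diameter, parallel to the hinge, held by two arms at its ends (120 mm apart) 55 mm clear in front of the lid's front edge. Moves with the lid. With the lid shut it lies 225 mm from the hinge axis along the box's -x and 6 mm above it. Being round it turns between gripping fingers.
- lid (a joint): Lid angle in rad: 0 shut and flat, growing as the handle bar rises and swings back over the hinge, stop at 1.9. The lid weighs 0.95 kg with a steel counterweight bar (22 mm thick, 160 mm long) on two short arms, 18 mm behind and 45 mm above the hinge when shut; it therefore balances at 1.13 rad (65 degrees), before it is upright. Below that it falls shut, above it falls open; the hinge is free and has no stay. Lifting takes about 2 N at the handle.
- slip_jar: Bystander: white slip jar, 86 mm across, 85 mm tall, closed with clay. Origin at the centre of its underside, as for all bystanders.
- coral_vase: Bystander: grey clay vase with coral-like branches, about 180 mm across, 190 mm tall.
- cup: Bystander: bisque cup, 72 mm across, 80 mm tall.
- brush: Bystander: brush lying on the table near the robot, about 200 mm long.
- wood_knife: Bystander: slim wooden modelling knife lying on the table near the robot, about 195 mm long, 7 mm thick.
- kiln_prop: Bystander: white kiln prop, an upright cylinder 40 mm across, 60 mm tall.
- wood_rib: Bystander: flat wooden rib, 90 x 50 x 6 mm, lying on the table.
Mind the look-alikes: they are no part of the job. Leave any yellow look-alike of the part that bears tile_left_center alone. What is shaped like the part that bears tile_right_center but pink is not meant.

How it is judged (in metres and radians):
On the way, in this order (a step that is already met when the one before it is completed fails the run):
1. the two tiles from the lid lie squarely on the bench tile, let go (x of tile_left_center in the frame of tile_base_center between -0.007 and 0.007 m and y of tile_left_center in the frame of tile_base_center between -0.007 and 0.007 m and z of tile_left_center in the frame of tile_base_center between 0.01 and 0.032 m and angle between the x axis of each of tile_left_center, tile_right_center and the x axis of tile_base_center, either way round below 0.1 rad and angle between each of tile_left_center, tile_right_center, tile_base_center's own z axis and vertical below 0.06 rad and x of tile_right_center in the frame of tile_base_center between -0.007 and 0.007 m and y of tile_right_center in the frame of tile_base_center between -0.007 and 0.007 m and z of tile_right_center in the frame of tile_base_center between 0.01 and 0.032 m and height (world z) of tile_base_center below 0.012 m and contact force between the fingers and tile_base below 0.1 N and contact force between the fingers and tile_left below 0.1 N and contact force between the fingers and tile_right below 0.1 N), for 0.2 s.
2. the lid stands at its balance point, held still by the fingers (value of joint lid between 1.05 and 1.21 rad and velocity of joint lid between -0.05 and 0.05 rad/s and contact force between the fingers and lid above 0.5 N), for 0.3 s.
At the end, for the whole second after the job is handed in: Lid 1.05 to 1.21 rad open (balance 1.13), under 0.05 rad/s, held by the fingers (over 0.5 N). The three tiles are one flat pile on the bench, either order, the upper two within 7 mm each way and 0.1 rad of the lowest, fingers off them (all of step 1 and all of step 2); the arm keeps its last pose, push and grip.
It fails at once if the lid goes over the back (more than 1.45 rad open) (value of joint lid above 1.45 rad).
It fails at once if a bystander is displaced by more than 30 mm (distance of any of slip_jar, coral_vase, cup, brush, wood_knife, kiln_prop, wood_rib from where it was at the start of the episode above 0.03 m).
It also fails if it takes over 69 s, if anything falls off the work surface, if the arm or the gripper's body presses on something with over 40 N, if the wrist force passes 120 N, or if a joint passes its speed limit or range.

ROBOT

A 6-joint arm with a two-finger parallel gripper is mounted at the origin on the work surface. World frame = base frame: x ahead of the robot, y to its left, z up, the work surface at z = 0. Lengths are in mm, angles in rad, forces in N, time in s.
With the tool pointing down it reaches from about 375 to 900 mm from the base axis. Payload 3.1 kg.
Tool frame: the origin (TCP) lies at the very end of the fingers, on their centre line; the grasp point (between the pads) lies 19 mm behind it (r.grip_depth is the distance from the TCP to the grasp point, in mm); z points along the fingers, y is the line along which they close (so a half turn about z gives the same grasp; the last joint's range is limited). The gripper opens to 85 mm and grips with 20 to 120 N. Pads are 22 mm wide; open, the fingers measure 114 mm over their backs; the gripper's body (76 mm by 85 mm) begins 54 mm behind the grasp point. The pads swing forward as they close: fully open they stand 13 mm farther back than shut.
Start: joints at [0.981, 0.527, 1.433, -0, 1.181, -0.178], TCP at [250.12, 572.745, 231.31] pointing down, gripper open.
Joint ranges: [-3.08, 3.08], [-0.75, 2.2], [0.22, 2.44], [-1.43, 4.57], [0, 2.65], [-2.85, 2.85]. Speed limits (rad/s): [2.79, 2.79, 3.14, 3.14, 3.14, 3.14].

INTERFACE

Orientations are given as a 3x3 rotation matrix whose columns are the frame's x, y, z axes.
In Python, from station import telemetry, viewer, r gives the robot as it stands.
- The arm moves only by the tool step_arm, never from a script. Its argument "targets" is a list of rows, each an object with "travel": the shift along the world's x, y, z in m, a list of three; "dr": the turn, a rotation vector about the world's x, y, z in degrees, a list of three. In form: [{"travel": [tx, ty, tz], "dr": [rx, ry, rz]}, ...]. A call has 1 to 12 rows; each row is the pose to reach, as a shift and turn from the pose commanded when the call began; what a row does not reach only later rows make up. A row lasts 1/10 s, in which the tool goes at most 50 mm and 8.59 degrees, less where a joint would pass 70% of its speed; a pose out of reach is approached as far as the arm can. A call with a gripper value outside its range is refused whole. "hand" is the gripper command: -1 is shut, 1 is fully open, values between are in proportion, set as the call begins (left out, the last holds). The fingers move at their own pace and stop on an object; "squeeze" is the grip in N (left out, the last holds). Time passes only in rows, so rows that repeat a pose let the fingers close. It gives the time, the measured TCP pose, the force, the opening and the grip force at its end, in the units of the state.
- telemetry.state(): the state, without advancing time (a new reading comes with each control period).
- viewer.get_image(name): name is "side" or "top" or "wrist"; returns the picture (480x640x3 uint8, red, green, blue); there is no depth.
- viewer.get_calibration(name): a dict with "intrinsics" (3x3 intrinsics, pixels), "xyz" and "rotation" of the camera in the world. Camera axes: x right, y up, looking along -z (the intrinsics and any distortion apply to the point x, -y, -z); pixel columns grow to the right and rows downward; lengths in mm; the calibration is good to about 2 mm. A picture is of the moment at which its call begins: read the wrist's pose just before it. get_calibration takes no time and is no camera call; for the wrist camera it gives the pose at the moment of the call.
- r.finish_job(): hands the job in; it is judged then, once.
The state is a dict: "time": time; "joint_pos": joint angles; "qd": joint speeds; "effort": joint torques, N m; "tool_pos": TCP position; "ee_rot": TCP orientation; "force": force on the tool from outside, world axes, zero at the start; "torque": the same for the moment, N m; "finger_gap": finger opening in mm; "finger_force": force on a finger pad.
Only numpy, scipy, OpenCV 4.12 (cv2) and the standard library are available. Lean on these libraries where they do the work, as an engineer would, in place of code of your own. Each camera call takes 0.05 s, during which the arm holds its last target. There are 200 camera calls.

## Working session

There is one attempt and no reset: what is moved stays moved. The work goes in short steps, Python scripts to look and compute and a tool call to move; the robot and the scene stay as the last step left them, time stands still between calls to the robot, and variables do not carry over. Pictures are saved under pics/ and viewed, at most 10 in all, crops included, and the job is handed in when it is done.

Besides the shell and the picture viewer there is one more tool, called after "Emit:" by a JSON object that holds its "fn" and its "kwargs". step_arm: Moves the arm, as the interface text tells. Its arguments: {"type":"object","properties":{"targets":{"type":"array","items":{"type":"object","properties":{"travel":{"type":"array","items":{"type":"number"}},"dr":{"type":"array","items":{"type":"number"}}}}},"hand":{"type":"number"},"squeeze":{"type":"number"}},"required":["targets"]}

```bash
mkdir -p pics; ls; python3 - <<'E'
from station import telemetry, viewer, r
import cv2,numpy as np
for n in ["top","side"]:
    im=viewer.get_image(n); cv2.imwrite(f"pics/{n}0.png",im[:,:,::-1])
    c=viewer.get_calibration(n); print(n,{k:np.round(v,3).tolist() if not isinstance(v,str) else v for k,v in c.items()})
s=telemetry.state(); print(s)
E
```

```text
pics
top {'intrinsics': [[513.934, 0.0, 312.313], [0.0, 513.934, 232.218], [0.0, 0.0, 1.0]], 'xyz': [356.52, 21.786, 1267.641], 'rotation': [[-0.098, 0.971, -0.218], [-0.995, -0.097, 0.017], [-0.005, 0.218, 0.976]]}
side {'intrinsics': [[623.361, 0.0, 312.118], [0.0, 623.361, 236.196], [0.0, 0.0, 1.0]], 'xyz': [305.371, -1139.485, 986.202], 'rotation': [[0.964, 0.169, -0.206], [-0.266, 0.586, -0.765], [-0.008, 0.793, 0.61]]}
{'time': 0.1, 'joint_pos': array([ 9.80515438e-01,  5.28363195e-01,  1.43379752e+00,  6.97533625e-06,
        1.18138369e+00, -1.78513333e-01]), 'qd': array([-0.00056324, -0.00212623, -0.00699413,  0.0008932 ,  0.00031304,
        0.00019358]), 'effort': array([-2.32600269e-04, -4.43302917e+01, -1.78586090e+01, -2.15401719e-04,
        3.93836468e-03, -2.18534063e-05]), 'tool_pos': array([249.75496801, 572.21998141, 230.43018677]), 'ee_rot': array([[-9.16413572e-01,  4.00231151e-01, -1.09169421e-03],
       [ 4.00232484e-01,  9.16412211e-01, -1.61789154e-03],
       [ 3.52911308e-04, -1.91958925e-03, -9.99998095e-01]]), 'force': array([ 0.78623918, -0.400209  ,  0.84556845]), 'torque': array([-0.00715093,  0.02822613,  0.01103807]), 'finger_force': 0.0, 'finger_gap': 85.23980868303207}
```

View pics/top0.png

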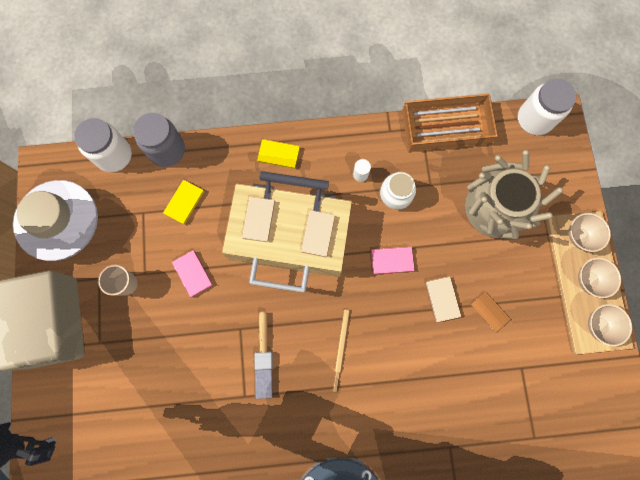

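View pics/side0.png

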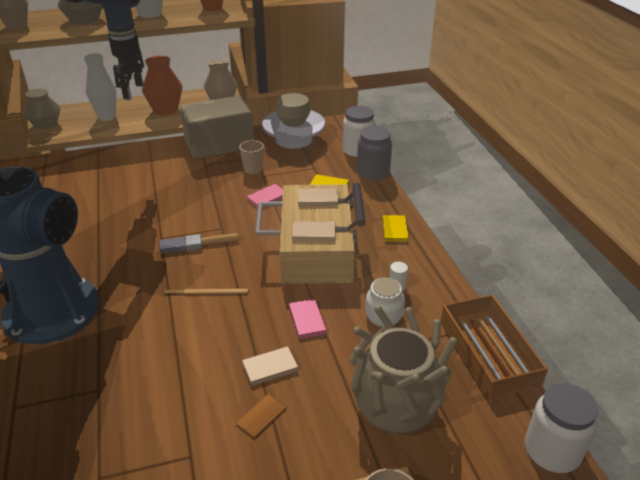

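The top view shows the two lid tiles at about (258,218) and (318,233), the bench tile at (443,299), and the handle bar at (279,288). The side view agrees. The pink and yellow tiles are decoys.

```bash
cat > h.py <<'E'
import numpy as np, cv2
from station import telemetry, viewer, r
def ray(c,uv):
    K=c["intrinsics"];d=np.linalg.inv(K)@np.array([uv[0],uv[1],1.]);d[1:]*=-1
    return np.array(c["xyz"]),np.array(c["rotation"])@d
def onz(c,uv,z):
    o,d=ray(c,uv);return o+d*(z-o[2])/d[2]
def proj(c,p):
    q=np.array(c["rotation"]).T@(np.asarray(p,float)-c["xyz"]);q[1:]*=-1
    v=np.array(c["intrinsics"])@q;return v[:2]/v[2]
def mask(im,lo,hi):
    return cv2.inRange(cv2.cvtColor(im,cv2.COLOR_RGB2HSV),np.array(lo),np.array(hi))
def quads(m,amin=300,amax=99999):
    cs,_=cv2.findContours(m,cv2.RETR_EXTERNAL,cv2.CHAIN_APPROX_NONE)
    return [c for c in cs if amin<cv2.contourArea(c)<amax]
def rect(c,cnt,z):
    P=np.array([onz(c,p[0],z)[:2] for p in cnt],np.float32)
    (x,y),(w,h),a=cv2.minAreaRect(P)
    if w<h: w,h,a=h,w,a+90
    a=(a+90)%180-90
    return np.round([x,y,w,h,a],2)
E
python3 - <<'E'
from h import *
im=cv2.imread("pics/top0.png")[:,:,::-1].copy();c=viewer.get_calibration("top")
hsv=cv2.cvtColor(im,cv2.COLOR_RGB2HSV)
for p in [(258,218),(318,233),(443,299),(290,200),(280,245),(335,260),(258,218-20),(318,250)]: print(p,hsv[p[1],p[0]])
s=cv2.imread("pics/side0.png")[:,:,::-1].copy();h2=cv2.cvtColor(s,cv2.COLOR_RGB2HSV)
for p in [(318,199),(314,229),(270,365),(300,215),(320,260)]: print(p,h2[p[1],p[0]])
m=mask(im,[5,30,150],[19,95,255])
m=cv2.morphologyEx(m,cv2.MORPH_OPEN,np.ones((3,3)))
for q in quads(m):
    M=cv2.moments(q);print(M['m10']/M['m00'],M['m01']/M['m00'],cv2.contourArea(q),rect(c,q,111),rect(c,q,14))
E
```

```text
(258, 218) [ 19  59 245]
(318, 233) [ 18  56 245]
(443, 299) [ 19  58 245]
(290, 200) [ 22  99 241]
(280, 245) [ 23  89 251]
(335, 260) [ 23  93 248]
(258, 198) [ 18  69 239]
(318, 250) [ 19  56 245]
(318, 199) [ 16  74 200]
(314, 229) [ 16  75 198]
(270, 365) [ 16  68 217]
(300, 215) [ 18 117 181]
(320, 260) [ 17 116 110]
610.496897689769 323.71432343234324 1262.5 [ 342.9  -633.76   93.85   88.46   56.79] [ 341.76 -688.73  101.73   95.87   56.79]
33.28987672768024 331.2536421367202 1338.5 [472.48 635.07 182.38  79.27  -6.23] [482.21 686.5  197.67  85.91  -6.23]
443.28531546621997 297.29145728643215 895.5 [ 433.46 -273.76   92.34   57.62    6.75] [ 439.91 -298.54  100.08   62.45    6.75]
24.69210799584631 291.08722741433024 321.0 [541.51 659.93  68.62  42.29  -8.56] [557.03 713.44  74.37  45.84  -8.56]
599.8305293393516 276.9584188209547 1218.5 [ 446.33 -631.11   95.     88.4    84.31] [ 453.87 -685.87  102.97   95.82   84.31]
589.433246828143 231.78200692041523 1156.0 [ 552.09 -630.51   91.9    89.58   84.28] [ 568.49 -685.21   99.61   97.1    84.28]
317.41873278236915 233.3582988980716 968.0 [612.31  -9.94 102.35  61.27 -17.13] [633.77 -12.6  110.93  66.41 -17.13]
257.9745088488391 218.61081344374088 1026.5 [660.   124.99 102.03  61.27 -13.85] [685.45 133.64 110.58  66.41 -13.85]
```

```bash
python3 - <<'E'
from h import *
im=cv2.imread("pics/top0.png")[:,:,::-1].copy();c=viewer.get_calibration("top")
# lid plywood + tiles
m=mask(im,[15,30,200],[26,140,255]); m[:,:210]=0;m[:,370:]=0;m[:175]=0;m[300:]=0
m=cv2.morphologyEx(m,cv2.MORPH_CLOSE,np.ones((9,9)));m=cv2.morphologyEx(m,cv2.MORPH_OPEN,np.ones((7,7)))
for q in quads(m): print("lid",rect(c,q,97))
# bar: grey pixels
b=mask(im,[0,0,120],[179,60,255]); b[:278]=0;b[300:]=0;b[:,:240]=0;b[:,320:]=0
for q in quads(b,20): 
    print("bar",cv2.boundingRect(q),rect(c,q,91))
for p in [(252,286),(305,290)]: print(onz(c,p,91).round(1))
w=viewer.get_calibration("wrist");s=telemetry.state()
R=s["ee_rot"];print("wrist in tool",(R.T@(np.array(w["xyz"])-s["tool_pos"])).round(1),(R.T@np.array(w["rotation"])).round(3).tolist(),np.array(w["intrinsics"]).round(1).tolist())
E
```

```text
lid [637.93  59.34 279.45 170.85  75.35]
bar (249, 278, 59, 14) [504.42  92.16 133.32  29.88  84.32]
[506.8 151.7  91. ]
[485.7  31.6  91. ]
wrist in tool [  82.2   -0.5 -142.8] [[-0.0, 0.948, 0.319], [1.0, -0.0, 0.001], [0.001, 0.319, -0.948]] [[360.7, 0.0, 321.7], [0.0, 360.7, 241.5], [0.0, 0.0, 1.0]]
```

Emit:
{"fn": "step_arm", "kwargs": {"targets": [{"travel":[0.39,-0.502,0.03],"dr":[0,0,8]},{"travel":[0.39,-0.502,0.03],"dr":[0,0,8]},{"travel":[0.39,-0.502,0.03],"dr":[0,0,8]},{"travel":[0.39,-0.502,0.03],"dr":[0,0,8]},{"travel":[0.39,-0.502,0.03],"dr":[0,0,8]},{"travel":[0.39,-0.502,0.03],"dr":[0,0,8]},{"travel":[0.39,-0.502,0.03],"dr":[0,0,8]},{"travel":[0.39,-0.502,0.03],"dr":[0,0,8]},{"travel":[0.39,-0.502,0.03],"dr":[0,0,8]},{"travel":[0.39,-0.502,0.03],"dr":[0,0,8]},{"travel":[0.39,-0.502,0.03],"dr":[0,0,8]},{"travel":[0.39,-0.502,0.03],"dr":[0,0,8]}], "hand": 1, "squeeze": 40}}

```text
time: 1.3
tool_pos: [618.5, 97.6, 259.2]
ee_rot: [[-0.963, 0.269, -0.001], [0.269, 0.963, 0.0], [0.001, -0.0, -1.0]]
force: [0.6, 0.5, -0.0]
finger_gap: 85.4
finger_force: 0.0
```

Emit:
{"fn": "step_arm", "kwargs": {"targets": [{"travel":[0,0,0],"dr":[0,0,0]},{"travel":[0,0,0],"dr":[0,0,0]}]}}

```text
time: 1.5
tool_pos: [617.9, 98.2, 258.7]
ee_rot: [[-0.962, 0.271, -0.002], [0.271, 0.962, 0.0], [0.002, -0.0, -1.0]]
force: [-0.2, 0.1, 0.3]
finger_gap: 85.7
finger_force: 0.0
```

```bash
python3 - <<'E'
from h import *
c=viewer.get_calibration("wrist");im=viewer.get_image("wrist");cv2.imwrite("pics/w1.png",im[:,:,::-1])
print(telemetry.state()["tool_pos"].round(1))
hsv=cv2.cvtColor(im,cv2.COLOR_RGB2HSV)
for n,p in dict(L=(660,125,111),R=(612.3,-9.9,111),lid=(640,60,97)).items():
    u=proj(c,p);print(n,u.round(),hsv[int(u[1]),int(u[0])] if 0<=u[0]<640 and 0<=u[1]<480 else 0)
m=mask(im,[5,30,120],[20,80,255]);m=cv2.morphologyEx(m,cv2.MORPH_OPEN,np.ones((5,5)))
for q in quads(m,1000):
    M=cv2.moments(q);print(M['m10']/M['m00'],M['m01']/M['m00'],rect(c,q,111))
E
```

```text
[617.   99.4 258.8]
L [366. 261.] [ 15  47 202]
R [199. 251.] [ 17  58 141]
lid [288. 254.] [ 20  79 214]
364.67127407691817 255.72888803566474 [657.67 124.61 105.5   61.37 -13.98]
200.16193796585716 246.91107638054018 [613.02  -9.12 105.52  64.52 -17.65]
```

View pics/w1.png

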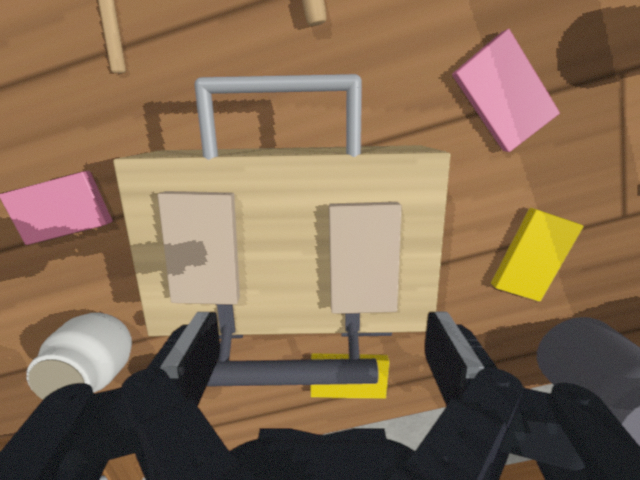

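The wrist view shows both lid tiles, at about (200,247) and (365,256), and the bar from (204,84) to (355,84). This matches the top view, so I descend on the left tile.

Emit:
{"fn": "step_arm", "kwargs": {"targets": [{"travel":[0.043,0.0255,-0.05],"dr":[0,0,1.8]},{"travel":[0.043,0.0255,-0.09],"dr":[0,0,1.8]},{"travel":[0.043,0.0255,-0.12],"dr":[0,0,1.8]},{"travel":[0.043,0.0255,-0.14],"dr":[0,0,1.8]},{"travel":[0.043,0.0255,-0.15],"dr":[0,0,1.8]},{"travel":[0.043,0.0255,-0.158],"dr":[0,0,1.8]},{"travel":[0.043,0.0255,-0.162],"dr":[0,0,1.8]},{"travel":[0.043,0.0255,-0.162],"dr":[0,0,1.8]},{"travel":[0.043,0.0255,-0.162],"dr":[0,0,1.8]}]}}

```text
time: 2.45
tool_pos: [661.6, 125.0, 98.9]
ee_rot: [[-0.971, 0.238, 0.002], [0.238, 0.971, 0.0], [-0.002, 0.001, -1.0]]
force: [1.1, -0.2, 0.0]
finger_gap: 85.1
finger_force: 0.0
```

Emit:
{"fn": "step_arm", "kwargs": {"targets": [{"travel":[-0.001,-0.0005,-0.0025],"dr":[0,0,0]},{"travel":[-0.001,-0.0005,-0.0025],"dr":[0,0,0]},{"travel":[-0.001,-0.0005,-0.0025],"dr":[0,0,0]},{"travel":[-0.001,-0.0005,-0.0025],"dr":[0,0,0]},{"travel":[-0.001,-0.0005,-0.0025],"dr":[0,0,0]},{"travel":[-0.001,-0.0005,-0.0025],"dr":[0,0,0]}], "hand": -1, "squeeze": 40}}

```text
time: 3.05
tool_pos: [660.2, 124.3, 95.9]
ee_rot: [[-0.971, 0.239, 0.001], [0.239, 0.971, -0.0], [-0.001, 0.0, -1.0]]
force: [-1.6, -0.3, 5.0]
finger_gap: 58.9
finger_force: 44.5
```

Emit:
{"fn": "step_arm", "kwargs": {"targets": [{"travel":[0,0,0.03],"dr":[0,0,0]},{"travel":[0,0,0.07],"dr":[0,0,0]},{"travel":[0,0,0.12],"dr":[0,0,0]},{"travel":[-0.01,-0.035,0.13],"dr":[0,0,3]},{"travel":[-0.03,-0.075,0.13],"dr":[0,0,6]},{"travel":[-0.05,-0.12,0.13],"dr":[0,0,9]},{"travel":[-0.07,-0.165,0.13],"dr":[0,0,12]},{"travel":[-0.09,-0.21,0.13],"dr":[0,0,15]},{"travel":[-0.11,-0.255,0.13],"dr":[0,0,18]},{"travel":[-0.12,-0.3,0.13],"dr":[0,0,20.6]},{"travel":[-0.125,-0.345,0.13],"dr":[0,0,20.6]},{"travel":[-0.13,-0.39,0.13],"dr":[0,0,20.6]}]}}

```text
time: 4.25
tool_pos: [528.8, -267.0, 224.4]
ee_rot: [[-0.993, -0.118, -0.001], [-0.118, 0.993, 0.001], [0.001, 0.001, -1.0]]
force: [1.2, -0.3, -1.7]
finger_gap: 58.9
finger_force: 43.9
```

Emit:
{"fn": "step_arm", "kwargs": {"targets": [{"travel":[0,-0.02,-0.02],"dr":[0,0,0]},{"travel":[0,-0.033,-0.02],"dr":[0,0,0]},{"travel":[0,-0.033,-0.02],"dr":[0,0,0]},{"travel":[0,-0.033,-0.02],"dr":[0,0,0]},{"travel":[0,-0.033,-0.02],"dr":[0,0,0]}]}}

```text
time: 4.75
tool_pos: [530.2, -296.9, 205.6]
ee_rot: [[-0.993, -0.12, 0.0], [-0.12, 0.993, 0.0], [-0.0, 0.0, -1.0]]
force: [0.7, 0.1, -2.0]
finger_gap: 58.6
finger_force: 43.9
```

```bash
python3 - <<'E'
from h import *
c=viewer.get_calibration("wrist");im=viewer.get_image("wrist");cv2.imwrite("pics/w2.png",im[:,:,::-1])
s=telemetry.state();print(s["tool_pos"].round(1),np.degrees(np.arctan2(s["ee_rot"][1,1],s["ee_rot"][0,1])),s["finger_gap"])
zt=s["tool_pos"][2]+1.1+14
m=mask(im,[5,30,120],[20,80,255]);m=cv2.morphologyEx(m,cv2.MORPH_OPEN,np.ones((5,5)))
for q in quads(m,1000):
    M=cv2.moments(q);print(M['m10']/M['m00'],M['m01']/M['m00'],rect(c,q,14),rect(c,q,zt))
E
```

```text
[ 530.2 -297.   205.7] 96.919461314223 58.883065464604485
619.9657343504056 393.50599346167814 [705.36  58.78 138.01  57.78  22.57] [ 546.41 -167.62   52.67   22.05   22.57]
321.7822042046724 314.2043865803903 [ 659.1  -281.67  266.62  156.31    6.9 ] [ 528.76 -297.55  101.75   59.65    6.9 ]
331.05402527474735 106.72623711650895 [ 439.97 -300.21   99.97   60.52    6.7 ] [ 445.13 -304.62   38.15   23.1     6.7 ]
```

View pics/w2.png

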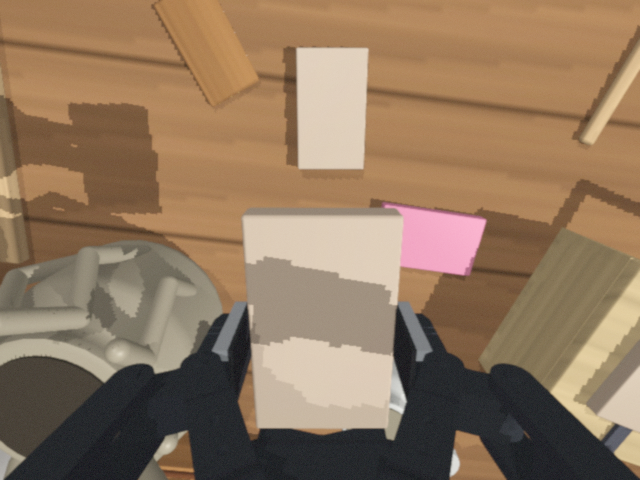

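The held tile sits squarely in the fingers at (322,314), and the bench tile is at (331,107) with the same angle. I place it next.

Emit:
{"fn": "step_arm", "kwargs": {"targets": [{"travel":[-0.0455,-0.0015,-0.01],"dr":[0,0,0]},{"travel":[-0.0897,-0.0027,-0.03],"dr":[0,0,0]},{"travel":[-0.0897,-0.0027,-0.07],"dr":[0,0,0]},{"travel":[-0.0897,-0.0027,-0.11],"dr":[0,0,0]},{"travel":[-0.0897,-0.0027,-0.14],"dr":[0,0,0]},{"travel":[-0.0897,-0.0027,-0.16],"dr":[0,0,0]},{"travel":[-0.0897,-0.0027,-0.172],"dr":[0,0,0]},{"travel":[-0.0897,-0.0027,-0.18],"dr":[0,0,0]},{"travel":[-0.0897,-0.0027,-0.185],"dr":[0,0,0]},{"travel":[-0.0897,-0.0027,-0.187],"dr":[0,0,0]},{"travel":[-0.0897,-0.0027,-0.187],"dr":[0,0,0]}]}}

```text
time: 5.9
tool_pos: [440.5, -301.5, 18.6]
ee_rot: [[-0.993, -0.119, 0.001], [-0.119, 0.993, -0.001], [-0.001, -0.001, -1.0]]
force: [-0.9, 0.4, -1.3]
finger_gap: 58.9
finger_force: 43.9
```

Emit:
{"fn": "step_arm", "kwargs": {"targets": [{"travel":[0,0.0008,-0.003],"dr":[0,0,0]},{"travel":[0,0.0008,-0.0045],"dr":[0,0,0]},{"travel":[0,0.0008,-0.005],"dr":[0,0,0]},{"travel":[0,0.0008,-0.005],"dr":[0,0,0]},{"travel":[0,0.0008,-0.005],"dr":[0,0,0]}]}}

```text
time: 6.4
tool_pos: [440.1, -300.5, 13.2]
ee_rot: [[-0.993, -0.118, 0.0], [-0.118, 0.993, -0.0], [-0.0, -0.0, -1.0]]
force: [0.1, -0.2, -1.8]
finger_gap: 58.4
finger_force: 43.9
```

Emit:
{"fn": "step_arm", "kwargs": {"targets": [{"travel":[0,0,-0.0012],"dr":[0,0,0]},{"travel":[0,0,-0.0012],"dr":[0,0,0]},{"travel":[0,0,-0.0012],"dr":[0,0,0]}]}}

```text
time: 6.7
tool_pos: [440.2, -300.6, 12.9]
ee_rot: [[-0.993, -0.118, 0.0], [-0.118, 0.993, -0.0], [-0.0, -0.0, -1.0]]
force: [-1.3, 1.3, 6.0]
finger_gap: 59.1
finger_force: 44.8
```

Emit:
{"fn": "step_arm", "kwargs": {"targets": [{"travel":[0,0,0],"dr":[0,0,0]},{"travel":[0,0,0],"dr":[0,0,0]},{"travel":[0,0,0],"dr":[0,0,0]},{"travel":[0,0,0],"dr":[0,0,0]},{"travel":[0,0,0.01],"dr":[0,0,0]},{"travel":[0,0,0.04],"dr":[0,0,0]},{"travel":[0,0,0.08],"dr":[0,0,0]},{"travel":[0.03,0,0.12],"dr":[0,0,0]},{"travel":[0.06,0,0.16],"dr":[0,0,0]},{"travel":[0.09,0,0.19],"dr":[0,0,0]},{"travel":[0.09,0,0.19],"dr":[0,0,0]},{"travel":[0.09,0,0.19],"dr":[0,0,0]}], "hand": 1}}

```text
time: 7.9
tool_pos: [530.3, -300.1, 202.9]
ee_rot: [[-0.993, -0.12, 0.001], [-0.12, 0.993, -0.001], [-0.001, -0.001, -1.0]]
force: [-1.0, 0.3, -0.7]
finger_gap: 85.7
finger_force: 0.0
```

```bash
python3 - <<'E'
from h import *
c=viewer.get_calibration("wrist");im=viewer.get_image("wrist");cv2.imwrite("pics/w3.png",im[:,:,::-1])
s=telemetry.state();print(s["time"],s["tool_pos"].round(1),s["finger_gap"])
m=mask(im,[5,30,120],[20,80,255]);m=cv2.morphologyEx(m,cv2.MORPH_OPEN,np.ones((5,5)))
for q in quads(m,1000):
    M=cv2.moments(q);print(M['m10']/M['m00'],M['m01']/M['m00'],rect(c,q,28),rect(c,q,111))
cv2.imwrite("pics/w3c.png",cv2.resize(im[0:240,200:460,::-1],None,fx=2.4,fy=2.4))
E
```

```text
7.95 [ 528.8 -299.5  201.4] 85.47714232065952
625.3332407150133 395.0794665184774 [693.31  45.02 110.85  39.71  22.53] [629.29 -47.81  81.89  29.33  22.53]
334.48428625520637 106.81770974198085 [ 440.44 -301.05   99.5    60.72    6.84] [ 442.5  -303.45   73.5    44.86    6.84]
```

View pics/w3c.png

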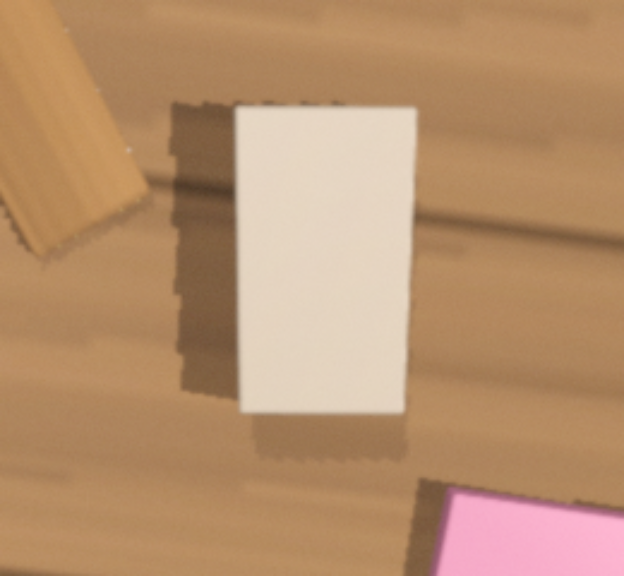

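The first tile lies squarely on the bench tile, at about (334,107) in the full picture, with all edges flush. I go for the right tile.

Emit:
{"fn": "step_arm", "kwargs": {"targets": [{"travel":[0.008,0.02,0.03],"dr":[0,0,-2]},{"travel":[0.02,0.06,0.04],"dr":[0,0,-6]},{"travel":[0.03,0.1,0.04],"dr":[0,0,-10]},{"travel":[0.045,0.145,0.04],"dr":[0,0,-14]},{"travel":[0.06,0.19,0.04],"dr":[0,0,-18]},{"travel":[0.075,0.235,0.04],"dr":[0,0,-22]},{"travel":[0.085,0.275,0.03],"dr":[0,0,-24.2]},{"travel":[0.085,0.29,0],"dr":[0,0,-24.2]},{"travel":[0.085,0.29,-0.04],"dr":[0,0,-24.2]},{"travel":[0.085,0.29,-0.06],"dr":[0,0,-24.2]},{"travel":[0.085,0.29,-0.06],"dr":[0,0,-24.2]},{"travel":[0.085,0.29,-0.06],"dr":[0,0,-24.2]}]}}

```text
time: 9.15
tool_pos: [613.7, -10.8, 140.8]
ee_rot: [[-0.954, 0.3, -0.004], [0.3, 0.954, 0.001], [0.004, -0.0, -1.0]]
force: [0.6, 0.5, -0.8]
finger_gap: 85.0
finger_force: 0.0
```

```bash
python3 - <<'E'
from h import *
c=viewer.get_calibration("wrist");im=viewer.get_image("wrist");cv2.imwrite("pics/w4.png",im[:,:,::-1])
s=telemetry.state();print(s["time"],s["tool_pos"].round(1),np.degrees(np.arctan2(s["ee_rot"][1,1],s["ee_rot"][0,1])))
m=mask(im,[5,25,90],[20,76,255]);m=cv2.morphologyEx(m,cv2.MORPH_OPEN,np.ones((5,5)))
for q in quads(m,1000):
    M=cv2.moments(q);print(M['m10']/M['m00'],M['m01']/M['m00'],rect(c,q,111))
E
```

```text
9.2 [614.8 -11.  142. ] 72.55229698298798
322.76734633277243 271.3396928305124 [611.61 -10.26 101.73  60.02 -17.04]
```

Emit:
{"fn": "step_arm", "kwargs": {"targets": [{"travel":[-0.0015,0.0004,-0.02],"dr":[0,0,0.4]},{"travel":[-0.0015,0.0004,-0.034],"dr":[0,0,0.4]},{"travel":[-0.0015,0.0004,-0.042],"dr":[0,0,0.4]},{"travel":[-0.0015,0.0004,-0.0455],"dr":[0,0,0.4]},{"travel":[-0.0015,0.0004,-0.0455],"dr":[0,0,0.4]},{"travel":[-0.0015,0.0004,-0.0455],"dr":[0,0,0.4]}]}}

```text
time: 9.8
tool_pos: [614.1, -10.2, 96.9]
ee_rot: [[-0.956, 0.292, 0.001], [0.292, 0.956, -0.0], [-0.001, 0.0, -1.0]]
force: [0.1, -0.2, -0.1]
finger_gap: 85.5
finger_force: 0.0
```

Emit:
{"fn": "step_arm", "kwargs": {"targets": [{"travel":[0,0,0],"dr":[0,0,0]},{"travel":[0,0,0],"dr":[0,0,0]},{"travel":[0,0,0],"dr":[0,0,0]},{"travel":[0,0,0],"dr":[0,0,0]},{"travel":[0,0,0],"dr":[0,0,0]},{"travel":[0,0,0],"dr":[0,0,0]}], "hand": -1, "squeeze": 40}}

```text
time: 10.4
tool_pos: [614.1, -10.1, 97.3]
ee_rot: [[-0.956, 0.292, 0.001], [0.292, 0.956, -0.0], [-0.001, 0.0, -1.0]]
force: [-1.2, -0.2, 6.3]
finger_gap: 59.2
finger_force: 43.8
```

Emit:
{"fn": "step_arm", "kwargs": {"targets": [{"travel":[0,0,0.03],"dr":[0,0,0]},{"travel":[0,0,0.07],"dr":[0,0,0]},{"travel":[0,0,0.11],"dr":[0,0,0]},{"travel":[-0.01,-0.03,0.13],"dr":[0,0,3]},{"travel":[-0.02,-0.07,0.135],"dr":[0,0,7]},{"travel":[-0.03,-0.11,0.135],"dr":[0,0,11]},{"travel":[-0.045,-0.155,0.135],"dr":[0,0,15]},{"travel":[-0.06,-0.2,0.135],"dr":[0,0,19]},{"travel":[-0.075,-0.245,0.13],"dr":[0,0,23]},{"travel":[-0.084,-0.28,0.115],"dr":[0,0,23.8]},{"travel":[-0.084,-0.288,0.11],"dr":[0,0,23.8]},{"travel":[-0.084,-0.288,0.11],"dr":[0,0,23.8]}]}}

```text
time: 11.6
tool_pos: [528.5, -298.9, 204.6]
ee_rot: [[-0.993, -0.115, -0.002], [-0.115, 0.993, 0.002], [0.002, 0.003, -1.0]]
force: [-0.4, 0.2, -0.9]
finger_gap: 58.6
finger_force: 44.2
```

Emit:
{"fn": "step_arm", "kwargs": {"targets": [{"travel":[0,0,0],"dr":[0,0,0]},{"travel":[0,0,0],"dr":[0,0,0]},{"travel":[0,0,0],"dr":[0,0,0]}]}}

```text
time: 11.9
tool_pos: [530.3, -296.6, 206.9]
ee_rot: [[-0.993, -0.121, 0.001], [-0.121, 0.993, -0.0], [-0.0, -0.0, -1.0]]
force: [-0.1, -0.8, -1.1]
finger_gap: 58.6
finger_force: 44.2
```

```bash
python3 - <<'E'
from h import *
c=viewer.get_calibration("wrist");im=viewer.get_image("wrist");cv2.imwrite("pics/w5.png",im[:,:,::-1])
s=telemetry.state();print(s["time"],s["tool_pos"].round(1),np.degrees(np.arctan2(s["ee_rot"][1,1],s["ee_rot"][0,1])),s["finger_gap"])
zt=s["tool_pos"][2]+14
m=mask(im,[5,30,120],[20,80,255]);m=cv2.morphologyEx(m,cv2.MORPH_OPEN,np.ones((5,5)))
for q in quads(m,1000):
    M=cv2.moments(q);print(M['m10']/M['m00'],M['m01']/M['m00'],rect(c,q,28),rect(c,q,zt))
E
```

```text
11.95 [ 530.2 -296.8  206.9] 96.9177990803374 58.633953902635554
321.84465454316637 308.87549291047907 [ 645.33 -283.09  253.94  148.44    6.91] [ 527.2  -297.41  101.65   59.42    6.91]
330.1065607171964 106.46241757427576 [ 440.35 -301.07   99.98   60.57    6.73] [ 445.15 -304.61   40.02   24.25    6.73]
```

Emit:
{"fn": "step_arm", "kwargs": {"targets": [{"travel":[-0.045,-0.001,-0.01],"dr":[0,0,0]},{"travel":[-0.0882,-0.002,-0.03],"dr":[0,0,0]},{"travel":[-0.0882,-0.002,-0.07],"dr":[0,0,0]},{"travel":[-0.0882,-0.002,-0.11],"dr":[0,0,0]},{"travel":[-0.0882,-0.002,-0.14],"dr":[0,0,0]},{"travel":[-0.0882,-0.002,-0.158],"dr":[0,0,0]},{"travel":[-0.0882,-0.002,-0.167],"dr":[0,0,0]},{"travel":[-0.0882,-0.002,-0.173],"dr":[0,0,0]},{"travel":[-0.0882,-0.002,-0.174],"dr":[0,0,0]},{"travel":[-0.0882,-0.002,-0.174],"dr":[0,0,0]},{"travel":[-0.0882,-0.002,-0.174],"dr":[0,0,0]}]}}

```text
time: 13.05
tool_pos: [442.0, -300.5, 33.4]
ee_rot: [[-0.993, -0.119, 0.001], [-0.119, 0.993, -0.002], [-0.001, -0.002, -1.0]]
force: [0.5, 0.0, -0.5]
finger_gap: 58.7
finger_force: 44.1
```

Emit:
{"fn": "step_arm", "kwargs": {"targets": [{"travel":[0,0,-0.002],"dr":[0,0,0]},{"travel":[0,0,-0.004],"dr":[0,0,0]},{"travel":[0,0,-0.004],"dr":[0,0,0]},{"travel":[0,0,-0.004],"dr":[0,0,0]}]}}

```text
time: 13.45
tool_pos: [441.4, -300.0, 28.4]
ee_rot: [[-0.993, -0.118, -0.0], [-0.118, 0.993, 0.0], [0.0, 0.0, -1.0]]
force: [-0.0, 0.4, -1.3]
finger_gap: 59.0
finger_force: 44.1
```

Emit:
{"fn": "step_arm", "kwargs": {"targets": [{"travel":[0,0,-0.0008],"dr":[0,0,0]},{"travel":[0,0,-0.0012],"dr":[0,0,0]},{"travel":[0,0,-0.0012],"dr":[0,0,0]}]}}

```text
time: 13.75
tool_pos: [441.4, -300.1, 28.3]
ee_rot: [[-0.993, -0.119, 0.0], [-0.119, 0.993, -0.0], [-0.0, -0.0, -1.0]]
force: [-1.2, 2.4, 7.3]
finger_gap: 58.6
finger_force: 45.1
```

Emit:
{"fn": "step_arm", "kwargs": {"targets": [{"travel":[0,0,0],"dr":[0,0,0]},{"travel":[0,0,0],"dr":[0,0,0]},{"travel":[0,0,0],"dr":[0,0,0]},{"travel":[0,0,0],"dr":[0,0,0]},{"travel":[0,0,0.01],"dr":[0,0,0]},{"travel":[0,0,0.04],"dr":[0,0,0]},{"travel":[0,0,0.08],"dr":[0,0,0]},{"travel":[0.03,0,0.12],"dr":[0,0,0]},{"travel":[0.06,0,0.16],"dr":[0,0,0]},{"travel":[0.088,0,0.18],"dr":[0,0,0]},{"travel":[0.088,0,0.18],"dr":[0,0,0]},{"travel":[0.088,0,0.18],"dr":[0,0,0]}], "hand": 1}}

```text
time: 14.95
tool_pos: [529.2, -299.5, 207.7]
ee_rot: [[-0.993, -0.12, -0.0], [-0.12, 0.993, -0.0], [0.0, -0.0, -1.0]]
force: [-0.2, 1.5, -1.3]
finger_gap: 85.0
finger_force: 0.0
```

```bash
python3 - <<'E'
from h import *
c=viewer.get_calibration("wrist");im=viewer.get_image("wrist")
s=telemetry.state();print(s["time"],s["tool_pos"].round(1),s["finger_gap"])
m=mask(im,[5,30,120],[20,80,255]);m=cv2.morphologyEx(m,cv2.MORPH_OPEN,np.ones((5,5)))
for q in quads(m,1000):
    M=cv2.moments(q);print(M['m10']/M['m00'],M['m01']/M['m00'],rect(c,q,42))
a=cv2.resize(im[0:240,200:460],None,fx=2,fy=2)
i2=viewer.get_image("side");b=cv2.resize(i2[310:420,210:335],None,fx=2.2,fy=480/110)
b=cv2.resize(i2[320:420,220:330],(270,245));b=cv2.copyMakeBorder(b,0,235,0,0,cv2.BORDER_CONSTANT)
cv2.imwrite("pics/w6.png",np.hstack([a,b])[:,:,::-1])
E
```

```text
15.0 [ 528.  -299.1  206.5] 85.62118504997622
334.12774451097806 107.18653291707183 [ 439.72 -300.89   99.73   60.65    6.74]
```

View pics/w6.png

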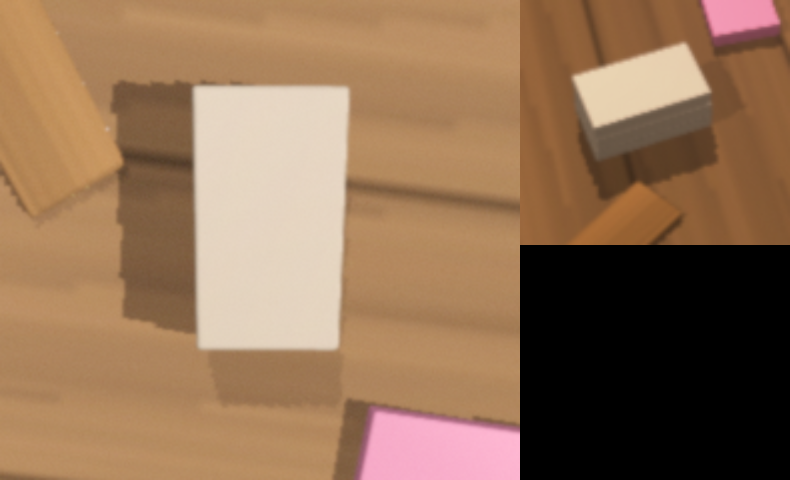

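The pile is flush: its centre is within 1 mm of the base tile and the angle matches (top at (334,107) full picture, sides continuous in the side view). I go above the handle bar and turn the gripper across it.

Emit:
{"fn": "step_arm", "kwargs": {"targets": [{"travel":[0,0.035,0.01],"dr":[0,0,-8.5]},{"travel":[-0.003,0.07,0.01],"dr":[0,0,-17]},{"travel":[-0.006,0.105,0.01],"dr":[0,0,-25.5]},{"travel":[-0.009,0.14,0.01],"dr":[0,0,-34]},{"travel":[-0.012,0.175,0.01],"dr":[0,0,-42.5]},{"travel":[-0.015,0.21,0.01],"dr":[0,0,-51]},{"travel":[-0.018,0.245,0.01],"dr":[0,0,-59.5]},{"travel":[-0.02,0.28,0.01],"dr":[0,0,-68]},{"travel":[-0.022,0.315,0.01],"dr":[0,0,-76.5]},{"travel":[-0.024,0.35,0.01],"dr":[0,0,-85]},{"travel":[-0.026,0.38,0.01],"dr":[0,0,-93.5]},{"travel":[-0.027,0.394,0.01],"dr":[0,0,-102]}]}}

```text
time: 16.25
tool_pos: [499.7, 95.7, 215.7]
ee_rot: [[0.095, 0.995, -0.005], [0.995, -0.095, 0.001], [0.0, -0.005, -1.0]]
force: [-0.3, -0.9, 0.7]
finger_gap: 85.6
finger_force: 0.0
```

Emit:
{"fn": "step_arm", "kwargs": {"targets": [{"travel":[0,0,-0.01],"dr":[0,0,-8.5]},{"travel":[0,0,-0.01],"dr":[0,0,-9.5]},{"travel":[0,0,-0.01],"dr":[0,0,-9.5]},{"travel":[0,0,-0.01],"dr":[0,0,-9.5]},{"travel":[0,0,-0.01],"dr":[0,0,-9.5]}], "hand": 0}}

```text
time: 16.75
tool_pos: [502.5, 93.4, 207.3]
ee_rot: [[0.253, 0.967, 0.0], [0.967, -0.253, -0.0], [-0.0, 0.0, -1.0]]
force: [0.5, -1.1, 1.1]
finger_gap: 42.4
finger_force: 0.0
```

```bash
python3 - <<'E'
from h import *
c=viewer.get_calibration("wrist");im=viewer.get_image("wrist");cv2.imwrite("pics/w7.png",im[:,:,::-1])
s=telemetry.state();print(s["time"],s["tool_pos"].round(1),np.degrees(np.arctan2(s["ee_rot"][1,1],s["ee_rot"][0,1])),s["finger_gap"],s["joint_pos"].round(2))
x=np.array([.9675,-.2529,0]);y=np.array([.2529,.9675,0]);B=np.array([502.4,94.7,91])
for k in (-60,0,60): print(k,proj(c,B+k*y).round(1))
np.savez("w7.npz",**{k:np.array(v) for k,v in c.items()})
E
```

```text
16.8 [502.6  93.5 207.4] -14.690690549719061 42.78030433780815 [-0.04  0.41  1.74 -0.    0.99  0.22]
-60 [321.5 303.7]
0 [321.5 232.6]
60 [321.4 150.5]
```

View pics/w7.png

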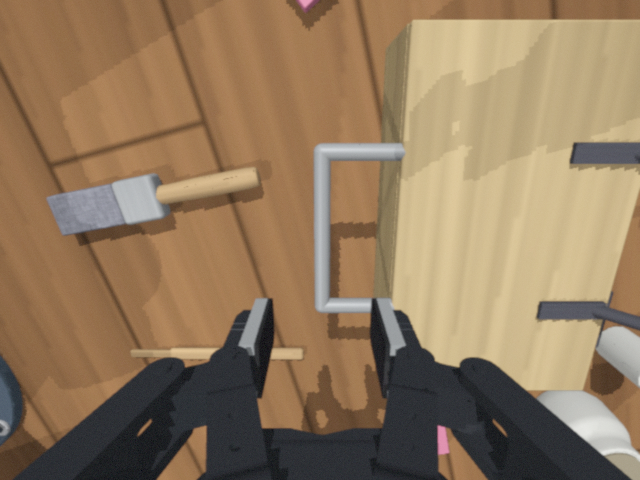

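The bar lies at column 322, rows 150 to 304, exactly as predicted. I descend on it and grip it.

Emit:
{"fn": "step_arm", "kwargs": {"targets": [{"travel":[0,0.001,-0.04],"dr":[0,0,0]},{"travel":[0,0.001,-0.08],"dr":[0,0,0]},{"travel":[0,0.001,-0.105],"dr":[0,0,0]},{"travel":[0,0.001,-0.12],"dr":[0,0,0]},{"travel":[0,0.001,-0.13],"dr":[0,0,0]},{"travel":[0,0.001,-0.135],"dr":[0,0,0]},{"travel":[0,0.001,-0.135],"dr":[0,0,0]},{"travel":[0,0.001,-0.135],"dr":[0,0,0]}]}}

```text
time: 17.6
tool_pos: [503.0, 94.9, 72.9]
ee_rot: [[0.254, 0.967, 0.002], [0.967, -0.254, -0.0], [0.0, 0.001, -1.0]]
force: [-0.6, -0.3, -0.5]
finger_gap: 42.4
finger_force: 0.0
```

Emit:
{"fn": "step_arm", "kwargs": {"targets": [{"travel":[0,0,0],"dr":[0,0,0]},{"travel":[0,0,0],"dr":[0,0,0]},{"travel":[0,0,0],"dr":[0,0,0]},{"travel":[0,0,0],"dr":[0,0,0]},{"travel":[0,0,0],"dr":[0,0,0]},{"travel":[0,0,0],"dr":[0,0,0]}], "hand": -1, "squeeze": 30}}

```text
time: 18.2
tool_pos: [503.0, 94.9, 72.9]
ee_rot: [[0.254, 0.967, 0.002], [0.967, -0.254, -0.0], [0.0, 0.002, -1.0]]
force: [-0.2, -1.0, 6.6]
finger_gap: 10.6
finger_force: 29.5
```

```bash
python3 - <<'E'
import numpy as np
def P(t): 
    F=225-(225*np.cos(t)-6*np.sin(t));return np.array([.9675*F,-.2529*F,225*np.sin(t)+6*np.cos(t)-6])/1000
A=[.015,.05,.1,.15,.2,.25,.3,.35,.4,.45,.5,.54]
B=[.58,.63,.68,.73,.78,.83,.88,.93,.975,1.015,1.045,1.06]
for t in A: print(t,P(t).round(4).tolist())
for t in B+[1.08,1.1,1.13]: print(t,(P(t)-P(A[-1])).round(4).tolist())
E
```

```text
0.015 [0.0001, -0.0, 0.0034]
0.05 [0.0006, -0.0001, 0.0112]
0.1 [0.0017, -0.0004, 0.0224]
0.15 [0.0033, -0.0009, 0.0336]
0.2 [0.0055, -0.0014, 0.0446]
0.25 [0.0082, -0.0021, 0.0555]
0.3 [0.0114, -0.003, 0.0662]
0.35 [0.0152, -0.004, 0.0768]
0.4 [0.0194, -0.0051, 0.0871]
0.45 [0.0242, -0.0063, 0.0973]
0.5 [0.0294, -0.0077, 0.1071]
0.54 [0.034, -0.0089, 0.1148]
0.58 [0.0048, -0.0013, 0.0075]
0.63 [0.0113, -0.0029, 0.0166]
0.68 [0.0181, -0.0047, 0.0253]
0.73 [0.0254, -0.0066, 0.0337]
0.78 [0.0331, -0.0086, 0.0417]
0.83 [0.0411, -0.0107, 0.0493]
0.88 [0.0495, -0.0129, 0.0564]
0.93 [0.0582, -0.0152, 0.0631]
0.975 [0.0664, -0.0173, 0.0688]
1.015 [0.0738, -0.0193, 0.0735]
1.045 [0.0795, -0.0208, 0.0768]
1.06 [0.0824, -0.0215, 0.0784]
1.08 [0.0862, -0.0225, 0.0804]
1.1 [0.0902, -0.0236, 0.0824]
1.13 [0.0961, -0.0251, 0.0852]
```

Emit:
{"fn": "step_arm", "kwargs": {"targets": [{"travel":[0.0001,0,0.0034],"dr":[0,0,0]},{"travel":[0.0006,-0.0001,0.0112],"dr":[0,0,0]},{"travel":[0.0017,-0.0004,0.0224],"dr":[0,0,0]},{"travel":[0.0033,-0.0009,0.0336],"dr":[0,0,0]},{"travel":[0.0055,-0.0014,0.0446],"dr":[0,0,0]},{"travel":[0.0082,-0.0021,0.0555],"dr":[0,0,0]},{"travel":[0.0114,-0.003,0.0662],"dr":[0,0,0]},{"travel":[0.0152,-0.004,0.0768],"dr":[0,0,0]},{"travel":[0.0194,-0.0051,0.0871],"dr":[0,0,0]},{"travel":[0.0242,-0.0063,0.0973],"dr":[0,0,0]},{"travel":[0.0294,-0.0077,0.1071],"dr":[0,0,0]},{"travel":[0.034,-0.0089,0.1148],"dr":[0,0,0]}]}}

```text
time: 19.4
tool_pos: [535.1, 86.5, 187.7]
ee_rot: [[0.254, 0.967, -0.003], [0.967, -0.254, 0.001], [0.0, -0.003, -1.0]]
force: [-2.0, 2.5, -0.9]
finger_gap: 10.7
finger_force: 29.3
```

Emit:
{"fn": "step_arm", "kwargs": {"targets": [{"travel":[0.0048,-0.0013,0.0075],"dr":[0,0,0]},{"travel":[0.0113,-0.0029,0.0166],"dr":[0,0,0]},{"travel":[0.0181,-0.0047,0.0253],"dr":[0,0,0]},{"travel":[0.0254,-0.0066,0.0337],"dr":[0,0,0]},{"travel":[0.0331,-0.0086,0.0417],"dr":[0,0,0]},{"travel":[0.0411,-0.0107,0.0493],"dr":[0,0,0]},{"travel":[0.0495,-0.0129,0.0564],"dr":[0,0,0]},{"travel":[0.0582,-0.0152,0.0631],"dr":[0,0,0]},{"travel":[0.0664,-0.0173,0.0688],"dr":[0,0,0]},{"travel":[0.0738,-0.0193,0.0735],"dr":[0,0,0]},{"travel":[0.0795,-0.0208,0.0768],"dr":[0,0,0]},{"travel":[0.0824,-0.0215,0.0784],"dr":[0,0,0]}]}}

```text
time: 20.6
tool_pos: [618.1, 64.7, 268.7]
ee_rot: [[0.253, 0.967, -0.001], [0.967, -0.253, 0.0], [-0.0, -0.001, -1.0]]
force: [-7.3, 1.5, 10.8]
finger_gap: 10.8
finger_force: 31.1
```

Emit:
{"fn": "step_arm", "kwargs": {"targets": [{"travel":[0.0038,-0.001,0.002],"dr":[0,0,0]},{"travel":[0.0078,-0.0021,0.004],"dr":[0,0,0]},{"travel":[0.011,-0.0029,0.0055],"dr":[0,0,0]},{"travel":[0.0137,-0.0036,0.0068],"dr":[0,0,0]},{"travel":[0.0137,-0.0036,0.0068],"dr":[0,0,0]},{"travel":[0.0137,-0.0036,0.0068],"dr":[0,0,0]},{"travel":[0.0137,-0.0036,0.0068],"dr":[0,0,0]},{"travel":[0.0137,-0.0036,0.0068],"dr":[0,0,0]}]}}

```text
time: 21.4
tool_pos: [632.2, 61.1, 275.4]
ee_rot: [[0.253, 0.967, 0.001], [0.967, -0.253, -0.0], [-0.0, 0.001, -1.0]]
force: [-5.5, 2.1, 9.8]
finger_gap: 10.6
finger_force: 31.3
```

```bash
python3 - <<'E'
from h import *
s=telemetry.state();T=s["tool_pos"];print(s["time"],T.round(1),s["force"].round(1),s["finger_gap"],s["finger_force"])
H=np.array([720.1,37.8,85]);d=T+s["ee_rot"][:,2]*-19-H
f=-(d[0]*.9675-d[1]*.2529);print("lid angle",np.arctan2(d[2],f)-np.arctan2(6,225),np.hypot(f,d[2]))
i=viewer.get_image("side");w=viewer.get_image("wrist")
cv2.imwrite("pics/e1.png",np.hstack([cv2.resize(i[100:420,180:480],(420,448)),cv2.resize(w,(380,285)).copy() if 0 else cv2.copyMakeBorder(cv2.resize(w,(380,285)),0,163,0,0,cv2.BORDER_CONSTANT)])[:,:,::-1])
E
```

```text
21.4 [632.2  61.1 275.4] [-5.5  2.1  9.8] 10.565551249315723 31.271255314350128
lid angle 1.1344327779967762 228.33330852831884
```

View pics/e1.png

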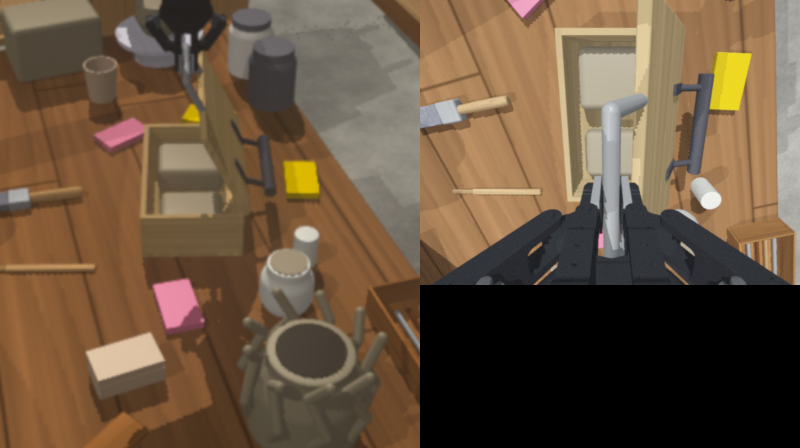

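The lid stands at about 65° with the bar between the fingers, at (190,50) in the left panel. The pile is intact and no bystander has moved. I let it settle and hand in.

Emit:
{"fn": "step_arm", "kwargs": {"targets": [{"travel":[0,0,0],"dr":[0,0,0]},{"travel":[0,0,0],"dr":[0,0,0]},{"travel":[0,0,0],"dr":[0,0,0]},{"travel":[0,0,0],"dr":[0,0,0]},{"travel":[0,0,0],"dr":[0,0,0]},{"travel":[0,0,0],"dr":[0,0,0]}]}}

```text
time: 22.1
tool_pos: [632.2, 61.1, 275.4]
ee_rot: [[0.253, 0.967, 0.001], [0.967, -0.253, -0.0], [-0.0, 0.001, -1.0]]
force: [-4.3, 2.5, 9.6]
finger_gap: 10.3
finger_force: 31.3
```

```bash
python3 -c "
from station import r
print(r.finish_job())"
```

```text
the job is handed in; nothing more can be done
None
```

I stacked both tiles within about 1 mm of the bench tile and handed the job in at 22 s with the lid held still at about 1.13 rad (measured from the arm's pose); the hand-in gave no verdict.

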